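Set the length stop in the notch of the covered rail

ROBOT

A 7-joint arm with a two-finger parallel gripper is mounted at the origin on the work surface. World frame = base frame: x ahead of the robot, y to its left, z up, the work surface at z = 0. Lengths are in m, angles in rad, forces in N, time in s.
With the tool pointing down it reaches from about 0.4 to 0.875 m from the base axis. Payload 19.3 kg.
Tool frame: the origin (TCP) lies where the fingers leave the gripper's body, on its centre line; the fingertips stand bot.tip_reach ahead of it and the grasp point (between the pads) lies 54 mm ahead of it (bot.tip_reach is the distance from the TCP to the fingertips, in m); z points along the fingers, y is the line along which they close (so a half turn about z gives the same grasp; the last joint's range is limited). The gripper opens to 85 mm and grips with 20 to 120 N. Pads are 22 mm wide; open, the fingers measure 114 mm over their backs; the gripper's body (76 mm by 85 mm) begins 54 mm behind the grasp point. The pads swing forward as they close: fully open they stand 13 mm farther back than shut.
Start: joints at [1.066, 0.521, -0.036, 1.599, 0.021, 1.021, -0.113], TCP at [0.263, -0.567, 0.304] pointing down, gripper open.
Joint ranges: [-2.91, 2.91], [-0.3, 2.13], [-1.5, 1.42], [0.17, 2.43], [-1.26, 4.41], [0.16, 1.93], [-2.52, 2.52]. Speed limits (rad/s): [1.89, 1.89, 2.39, 2.39, 3.01, 3.01, 3.01].

INTERFACE

Orientations are given as [roll, pitch, yaw] about the fixed x, y, z axes, in that order (R = Rz(yaw) Ry(pitch) Rx(roll)).
In Python, from workcell import bot gives the robot as it stands. The module is installed in compiled form; this text tells all that it offers.
- The arm moves only by the shell command python3 -m jog 'ROWS' [FORCE]. ROWS is JSON, a list that holds one entry, the list of rows, each a list of 7 numbers: the shift along the tool's x, y, z in mm, then the turn, a rotation vector about the tool's x, y, z in rad, then the opening, from 0 (shut) to 1 (fully open). In form: [[[tx, ty, tz, wx, wy, wz, fingers], ...]]. A call has 1 to 5 rows; each row shifts and turns the commanded pose from where the row before left it, along the tool's axes as they then stand; what a row does not reach is not made up. A row lasts 1/10 s, in which the tool goes at most 50 mm and 8.59 degrees, less where a joint would pass 70% of its speed; a pose out of reach is approached as far as the arm can. A call is refused whole if a number of a shift passes 50 or a number of a turn 0.15, either way. A call with a gripper value outside its range is refused whole. The fingers move at their own pace and stop on an object; FORCE is the grip in N (left out, the last holds). Time passes only in rows, so rows that do not move let the fingers close. It gives the time, the measured TCP pose, the force, the opening and the grip force at its end, in the units of the state.
- bot.observe(): the state, without advancing time (a new reading comes with each control period).
- bot.grab_frame(name): name is "scene" or "side" or "wrist"; returns a dict with "img" (480x640x3 uint8, red, green, blue), "intrinsics" (3x3 intrinsics, pixels), "R" (3x3) and "t" (3): a world point X has camera coordinates R X + t; the wrist camera has in their place "tool_from_camera" (4x4, takes a point from camera to tool coordinates, whose origin is the TCP and whose axes are the flange's). Camera axes: x right, y down, z forward; pixel columns grow to the right and rows downward; lengths in m; the calibration is good to about 2 mm. A picture is of the moment at which its call begins: read the wrist's pose just before it. There is no depth.
- bot.job_done(): hands the job in; it is judged then, once.
Trained networks look in a picture, given as the dict that the camera call returned (one of the last four; its "shot" number tells which), for a name from the list of things; names that differ only in an ending like _2 or _b are one class to them, and where a whole thing is asked for, a point or a joint stands for the part that bears it (a point fixed in the world has none). Each returns a list of dicts, best first, with "conf" (0 to 1); they miss things now and then, are a little off and sometimes report something else, mostly with a low value. They report only what shows in the picture. A call takes as long as a camera call. They do not tell look-alikes from the thing itself.
- bot.trace(query, picture): "region" (480x640 bool, what is visible of it).
- bot.spot_point(query, picture): "xyz" ([x, y, z] in m, in world coordinates, good to about 4 mm: a listed point, or the origin of a listed thing).
The state is a dict: "clock": time; "qpos": joint angles; "qd": joint speeds; "joint_efforts": joint torques, N m; "position": TCP position; "tool_rot": TCP orientation; "force": force on the tool from outside, world axes, zero at the start; "moment": the same for the moment, N m; "grip_width": finger opening in m; "finger_force": force on a finger pad.
Only numpy, scipy, OpenCV 4.12 (cv2) and the standard library are available. Lean on these libraries where they do the work, as an engineer would, in place of code of your own. Each camera call takes 0.05 s, during which the arm holds its last target. There are 200 camera calls.

TASK

Pick up the loose stop, lower its foot through the open window of the steel rail and, still holding it, slide it along under the lips, lightly pressed down on its spring, until the foot drops into the index notch hidden inside. Stop there, push it fully home and let go, so that the stop stands upright in the notch. Never force it: keep the load between stop and rail below 30 N, and leave the bolt, the nut and the carton alone.

Things in the scene. Friction and masses are not known exactly. Their poses are not given: they have to be found in the camera images.
- rail: Rigid galvanised channel, fixed to the bench: 44 mm wide (x), 322 mm long (y -172..+150 mm; bolted feet reach -204..+182), top 35 mm high. Origin on the bench on its centre line; y runs along it, z up. Inside, 36 mm wide, the foot slides on a level floor 20 mm above the bench (12 mm in the notch): two ledges 8.5 to 18 mm either side of the centre line.
- rail_window (a point): Centre of the open entry window, at the height of the rail's top (35 mm), at y = +118 mm of the rail; axes as the rail's. The window is 36 mm wide (x) and 36 mm long (y) and goes straight down to the floor, 15 mm below this point. From it the slot leads towards the rail's -y.
- rail_slot (a point): Point on the rail's top at y = -20 mm, middle of the stretch of slot to be searched; axes as the rail's. Slot 9 mm wide from y = +100 to -148, mouth flared for 8 mm, between lips 28 to 35 mm up. Hidden below lies one notch across the floor, 28 mm long (y), 8 mm deep, square walls; its centre is up to 40 mm before or after this point, new each time, found only by feel.
- stop: Loose upright stop, 0.14 kg. Its pose is the grip block's: aluminium, 16 (x) by 24 (y) mm, 36 to 66 mm above the origin. Steel foot 30 (x) by 22 (y) by 6 mm on a 5 by 16 mm neck; origin: centre of the foot's underside, foot out. The foot is sprung: it yields up to 6 mm into the block, 3 N at first plus 1 N per mm, then rigid. x goes across the rail, either way round.
- bolt: Galvanised hexagon bolt standing on its head, 110 mm high, head 42 mm across. Origin: centre of its underside. Leave alone.
- nut: Round steel nut lying flat, 52 mm across, 19 mm high. Origin: centre of its underside. Leave alone.
- carton: Open cardboard box of nuts, 90 by 90 by 60 mm. Origin: centre of its underside. Leave alone.
Mind the look-alikes: they are no part of the job. Leave any blue look-alike of the stop alone.

How it is judged:
By the outcome, as a careful person would: the job done as asked, in the order asked, and still so for the second after the job is handed in, with the robot touching nothing.
It also fails if it takes over 51 s, if anything falls off the work surface, if the arm or the gripper's body presses on something with over 40 N, if the wrist force passes 120 N, or if a joint passes its speed limit or range.

## Working session

There is one attempt and no reset: what is moved stays moved. The work goes in short steps, Python scripts to look and compute and a shell command to move; the robot and the scene stay as the last step left them, time stands still between calls to the robot, and variables do not carry over. Pictures are saved under pics/ and viewed, at most 10 in all, crops included, and the job is handed in when it is done.

```bash
mkdir -p pics; cat > h.py <<'E'
from workcell import bot
import numpy as np, cv2
def save(p,n,box=None,s=1):
    im=p["img"][:,:,::-1]
    if box: im=im[box[1]:box[3],box[0]:box[2]]
    cv2.imwrite("pics/"+n,cv2.resize(im,None,fx=s,fy=s,interpolation=cv2.INTER_CUBIC))
def proj(p,X):
    c=p["R"]@np.array(X)+p["t"]; u=p["intrinsics"]@c; return (u[:2]/u[2]).round(0)
E
python3 - <<'E'
from h import *
o=bot.observe(); print(o["clock"],o["position"],o["tool_rot"],o["force"],o["grip_width"],bot.tip_reach)
for n in ("scene","side"):
    p=bot.grab_frame(n); save(p,n+".png")
    for q in ("stop","rail","rail_window","rail_slot","bolt","nut","carton"):
        for r in bot.spot_point(q,p): print(n,q,round(r["conf"],2),np.round(r["xyz"],4),proj(p,r["xyz"]))
    C=-p["R"].T@p["t"]; print("cam",C)
E
```

```text
0.0 [ 0.26313166 -0.56661778  0.30333906] [-3.14044831e+00  6.07073317e-05  4.34787092e-01] [-0.10239951 -0.17669641  0.0503151 ] 0.08585078659738386 0.0726
scene stop 0.71 [0.6176 0.3111 0.0009] [479. 224.]
scene stop 0.53 [0.5371 0.2615 0.0023] [439. 214.]
scene rail 0.61 [ 0.5339 -0.0613  0.0039] [325. 255.]
scene rail 0.32 [ 0.4432 -0.0859  0.0042] [293. 238.]
scene rail_window 0.96 [0.5318 0.0582 0.037 ] [371. 225.]
scene bolt 0.64 [ 0.661  -0.1585  0.0019] [319. 309.]
scene carton 0.95 [ 0.4219 -0.398  -0.0005] [143. 284.]
cam [ 1.16334058 -0.48118633  0.54200745]
side stop 0.89 [0.5366 0.2561 0.0009] [230. 359.]
side stop 0.79 [6.175e-01 3.055e-01 1.000e-04] [181. 351.]
side rail 0.97 [ 0.5321 -0.0606 -0.0034] [352. 290.]
side rail 0.49 [ 0.537   0.259  -0.0007] [229. 361.]
side rail_window 0.74 [0.5315 0.0583 0.0328] [312. 300.]
side rail_slot 0.57 [ 0.53   -0.0789  0.0338] [359. 273.]
side bolt 0.9 [ 0.6562 -0.1606  0.0027] [341. 249.]
side nut 0.68 [ 0.447  -0.0841 -0.0018] [390. 302.]
side nut 0.68 [ 0.6519 -0.1571  0.004 ] [342. 250.]
side carton 0.91 [ 0.4166 -0.3967  0.0009] [485. 251.]
cam [-0.16390048  0.73407891  0.73031011]
```

View pics/scene.png

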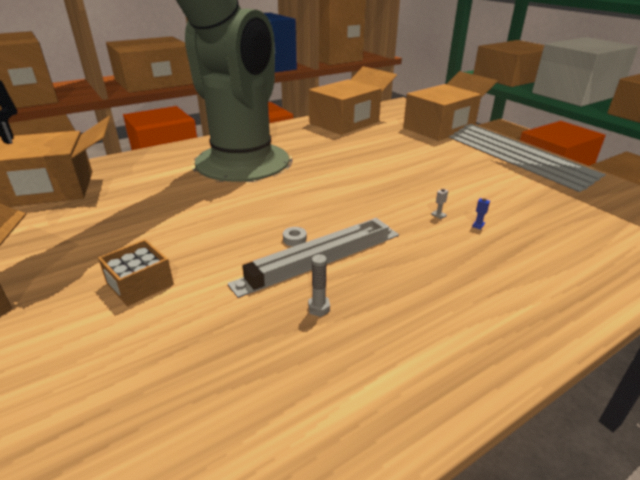

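View pics/side.png

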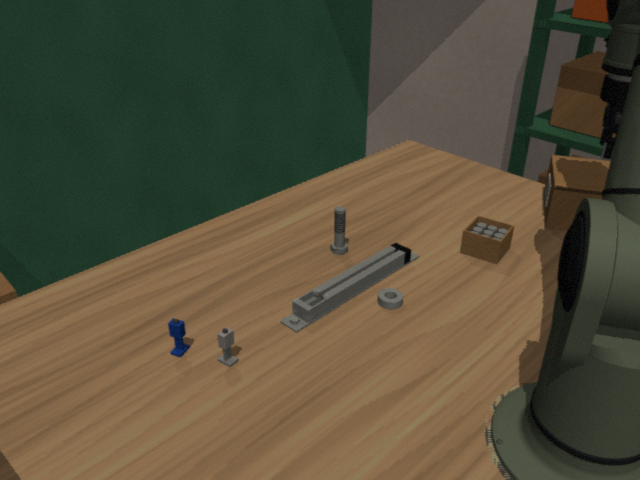

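The stop could be the grey one, scene (440,203) / side (227,345), or the blue one, scene (481,213) / side (178,337). The grey one fits because it is bare aluminium and steel, and the blue one is the look-alike to leave alone. I'll confirm with one crop.

```bash
python3 - <<'E'
from h import *
a=cv2.imread("pics/side.png")[305:375,150:260]; cv2.imwrite("pics/crop1.png",cv2.resize(a,None,fx=7,fy=7,interpolation=cv2.INTER_CUBIC))
p=bot.grab_frame("wrist"); print(np.round(p["tool_from_camera"],3), p["intrinsics"])
o=bot.observe()
from scipy.spatial.transform import Rotation as R
Rt=R.from_euler("xyz",o["tool_rot"]).as_matrix()
print(Rt.T@(np.array([0.537,0.258,0.304])-o["position"])*1000)
E
```

```text
[[ 0.    -0.962 -0.271  0.069]
 [ 1.     0.     0.     0.001]
 [-0.    -0.271  0.962 -0.071]
 [ 0.     0.     0.     1.   ]] [[426.74560018   0.         326.24710093]
 [  0.         426.74560018 234.19791677]
 [  0.           0.           1.        ]]
[ 5.95687560e+02 -6.32820202e+02 -7.93227916e-02]
```

View pics/crop1.png

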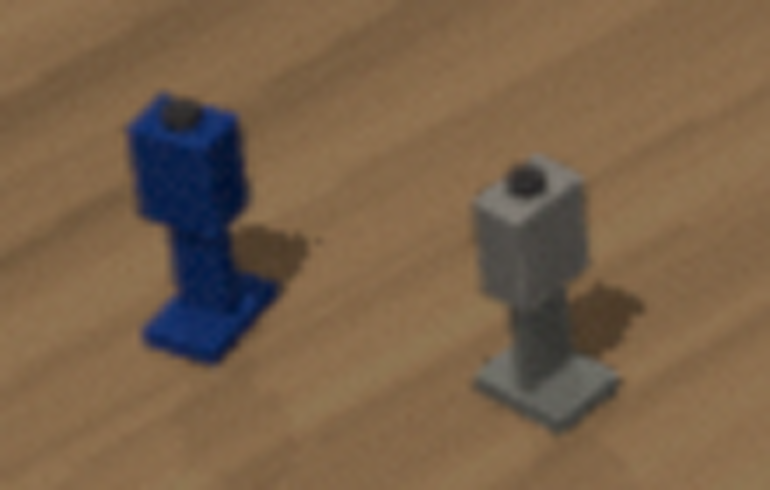

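The crop shows the grey stop upright at about (540,290), with its foot corners at (475,383), (560,430) and (618,380). The blue one stands separate at (195,230). Next I work out the foot yaw.

```bash
python3 - <<'E'
from h import *
p=bot.grab_frame("side")
def ray(u,z):
    d=p["R"].T@np.linalg.inv(p["intrinsics"])@np.array([*u,1]); C=-p["R"].T@p["t"]; return (C+d*(z-C[2])/d[2])[:2]
f=lambda x,y:(x/7+150-.5,y/7+305-.5)
c=[ray(f(*q),.006) for q in((475,378),(560,425),(618,378))]
print(c)
for a,b in((0,1),(1,2)): d=c[b]-c[a]; print(np.hypot(*d),np.degrees(np.arctan2(d[1],d[0])))
t=[ray(f(*q),.066) for q in((475,205),(525,228),(583,180),(540,155))]
print(t,np.mean(t,0))
for a,b in((0,1),(1,2),(2,3),(3,0)): d=t[b]-t[a]; print(np.hypot(*d),np.degrees(np.arctan2(d[1],d[0])))
E
```

```text
[array([0.54924106, 0.27411699]), array([0.52004514, 0.26986032]), array([0.52366683, 0.24869492])]
0.029504594670654853 -171.70491351639976
0.021473026828510666 -80.28993876809238
[array([0.54145033, 0.27382597]), array([0.52574359, 0.27062829]), array([0.53054284, 0.24917928]), array([0.54594324, 0.25056135])] [0.53592    0.26104872]
0.016028934372559634 -168.49258560884414
0.021979367768202862 -77.3877352905365
0.015462295612624428 5.128125464718166
0.02369449355734052 100.93051469014529
```

```bash
python3 -m jog '[[[33,-35,0,0,0,0,1],[33,-35,0,0,0,0,1],[33,-35,0,0,0,0,1],[33,-35,0,0,0,0,1],[33,-35,0,0,0,0,1]]]'
```

```text
clock: 1.4
position: [0.3394, -0.3368, 0.3041]
tool_rot: [3.141, -0.0, 0.435]
force: [1.4, 0.7, 0.0]
grip_width: 0.0855
finger_force: 0.0
```

```bash
python3 -m jog '[[[36,-30,0,0,0,0,1],[36,-30,0,0,0,0,1],[36,-30,0,0,0,0,1],[36,-30,0,0,0,0,1],[36,-30,0,0,0,0,1]]]'
python3 -m jog '[[[36,-30,0,0,0,0.09,1],[34,-33,0,0,0,0.09,1],[31,-36,0,0,0,0.085,1]]]'
python3 - <<'E'
from h import *
from scipy.spatial.transform import Rotation as R
o=bot.observe(); p=bot.grab_frame("wrist"); save(p,"w1.png"); print(o["position"],o["tool_rot"])
T=np.eye(4);T[:3,:3]=R.from_euler("xyz",o["tool_rot"]).as_matrix();T[:3,3]=o["position"]
M=np.linalg.inv(T@p["tool_from_camera"]); p["R"]=M[:3,:3];p["t"]=M[:3,3]
np.savez("w1.npz",R=p["R"],t=p["t"],K=p["intrinsics"])
for q in ("stop","rail","rail_window","rail_slot"):
    for r in bot.spot_point(q,p): print(q,round(r["conf"],2),np.round(r["xyz"],4),proj(p,r["xyz"]))
E
```

```text
clock: 1.9
position: [0.4398, -0.125, 0.3042]
tool_rot: [3.141, -0.001, 0.435]
force: [1.1, -1.0, 0.4]
grip_width: 0.0853
finger_force: 0.0
clock: 2.2
position: [0.5016, 0.0026, 0.3041]
tool_rot: [3.141, -0.001, 0.166]
force: [0.4, -0.9, 0.9]
grip_width: 0.0853
finger_force: 0.0
[0.50161906 0.00262383 0.30414184] [ 3.14137646e+00 -5.22609856e-04  1.65928059e-01]
stop 0.84 [ 0.5365  0.2572 -0.0008] [ 34. 105.]
rail 0.83 [ 5.35e-01 -6.21e-02  2.00e-04] [405. 169.]
rail_window 0.61 [0.5348 0.0601 0.0349] [260. 149.]
rail_window 0.23 [ 0.4447 -0.0828 -0.0022] [405. 268.]
rail_slot 0.88 [ 0.534  -0.0849  0.0385] [441. 181.]
```

View pics/w1.png

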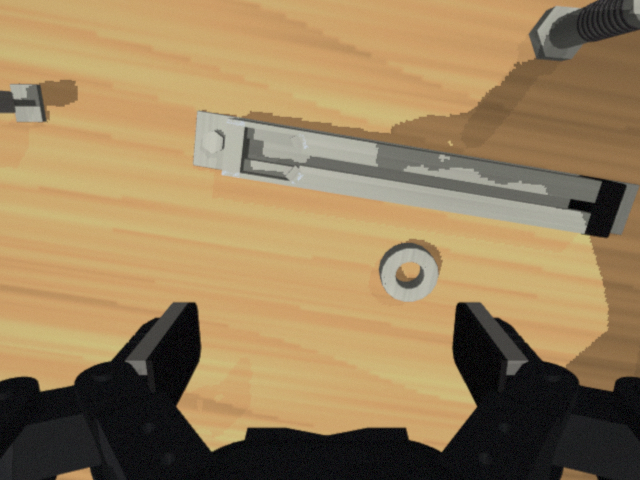

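```bash
python3 - <<'E'
from h import *
w=np.load("w1.npz")
def ray(u,z):
    d=w["R"].T@np.linalg.inv(w["K"])@np.array([*u,1]); C=-w["R"].T@w["t"]; return (C+d*(z-C[2])/d[2])[:2]
for n,u in dict(near0=(222,176),near1=(587,235),far0=(243,120),far1=(585,176),slotfar1=(570,200),slotnear1=(570,208),slot0f=(330,163),slot0n=(330,171),winL=(246,150),footL0=(195,166),footL1=(199,111),flare=(300,147),flare2=(293,178)).items(): print(n,ray(u,0.0 if 'foot' in n else .035).round(4))
E
python3 -m jog '[[[13,-41,17,0,0,0,1],[13,-41,17,0,0,0,1],[13,-41,17,0,0,0,1],[13,-41,17,0,0,0,1],[13,-41,17,0,0,0,1]]]'
python3 -m jog '[[[12,-43,5,0,0,0,1],[0,0,0,0,0,0,1]]]'
python3 - <<'E'
from h import *
from scipy.spatial.transform import Rotation as R
o=bot.observe(); p=bot.grab_frame("wrist"); save(p,"w2.png"); print(o["position"],o["tool_rot"],o["clock"],o["force"])
T=np.eye(4);T[:3,:3]=R.from_euler("xyz",o["tool_rot"]).as_matrix();T[:3,3]=o["position"]
M=np.linalg.inv(T@p["tool_from_camera"]); p["R"]=M[:3,:3];p["t"]=M[:3,3]
np.savez("w2.npz",R=p["R"],t=p["t"],K=p["intrinsics"])
for r in bot.spot_point("stop",p): print(round(r["conf"],2),np.round(r["xyz"],4),proj(p,r["xyz"]))
E
```

```text
near0 [0.509  0.0874]
near1 [ 0.5102 -0.2155]
far0 [0.5546 0.0757]
far1 [ 0.5568 -0.1979]
slotfar1 [ 0.5361 -0.1923]
slotnear1 [ 0.5298 -0.1944]
slot0f [0.5333 0.0042]
slot0n [0.5271 0.0032]
winL [0.5324 0.0709]
footL0 [0.5076 0.1191]
footL1 [0.5543 0.1196]
flare [0.5417 0.0294]
flare2 [0.5168 0.0313]
clock: 2.95
position: [0.5309, 0.2138, 0.2184]
tool_rot: [3.141, -0.0, 0.168]
force: [1.0, 0.4, 1.4]
grip_width: 0.0857
finger_force: 0.0
clock: 3.15
position: [0.5343, 0.2629, 0.213]
tool_rot: [-3.139, 0.001, 0.175]
force: [-1.0, -1.6, 0.6]
grip_width: 0.0854
finger_force: 0.0
[0.53427342 0.26292393 0.21295912] [-3.13914449e+00  8.14563879e-04  1.74752003e-01] 3.15 [-1.03853764 -1.59680872  0.59688328]
0.95 [0.6187 0.3063 0.0043] [281.  77.]
0.72 [0.5337 0.2571 0.0011] [334. 221.]
```

View pics/w2.png

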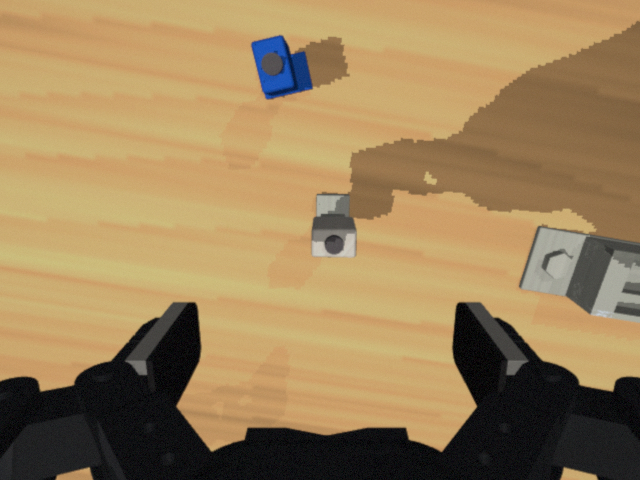

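```bash
python3 - <<'E'
from h import *
w=np.load("w2.npz")
def ray(u,z):
    d=w["R"].T@np.linalg.inv(w["K"])@np.array([*u,1]); C=-w["R"].T@w["t"]; return (C+d*(z-C[2])/d[2])[:2]
for u,z in [((334,243),.066),((312,229.5),.066),((356,229.5),.066),((313,257),.066),((356,257),.066),((316,194),.006),((350,194),.006)]: print(u,ray(u,z).round(4))
c=np.array([ray(u,.066) for u in[(312,229.5),(356,229.5),(313,257),(356,257)]]).mean(0)
o=bot.observe(); d=c-o["position"][:2]; s,k=np.sin(.1747),np.cos(.1747); print(c,"tool xy",d[0]*k+d[1]*s,d[0]*s-d[1]*k)
E
```

```text
(334, 243) [0.5374 0.259 ]
(312, 229.5) [0.5427 0.2718]
(356, 229.5) [0.5468 0.2489]
(313, 257) [0.5277 0.2687]
(356, 257) [0.5318 0.2459]
(316, 194) [0.5507 0.2725]
(350, 194) [0.5546 0.2505]
[0.53724577 0.25881116] tool xy 0.0022994153154975213 -0.0006843659514159518
```

```bash
python3 -m jog '[[[2.5,-0.5,45,0,0,0,1],[0,0,42,0,0,0,0.6],[0,0,20,0,0,0,0.45],[0,0,0,0,0,0,0.2],[0,0,0,0,0,0,0]]]' 60
python3 -m jog '[[[0,0,0,0,0,0,0],[0,0,0,0,0,0,0],[0,0,0,0,0,0,0]]]' 60
```

```text
clock: 3.75
position: [0.5381, 0.2579, 0.1079]
tool_rot: [3.141, -0.001, 0.168]
force: [0.7, 0.3, 1.0]
grip_width: 0.0285
finger_force: 1.1
clock: 4.05
position: [0.538, 0.2591, 0.108]
tool_rot: [-3.141, -0.002, 0.169]
force: [0.9, 0.1, 2.8]
grip_width: 0.0229
finger_force: 61.2
```

```bash
python3 -m jog '[[[0,0,-42,0,0,0.08,0],[0,0,-16,0,0,0.081,0],[-2,45,0,0,0,0,0],[-2,47,0,0,0,0,0],[-2,47,0,0,0,0,0]]]' 60
python3 -m jog '[[[0,40,0,0,0,0,0],[0,0,0,0,0,0,0],[0,0,0,0,0,0,0]]]' 60
python3 - <<'E'
from h import *
from scipy.spatial.transform import Rotation as R
o=bot.observe(); p=bot.grab_frame("wrist"); save(p,"w3.png"); print(o["position"],o["tool_rot"],o["clock"],o["force"])
T=np.eye(4);T[:3,:3]=R.from_euler("xyz",o["tool_rot"]).as_matrix();T[:3,3]=o["position"]
M=np.linalg.inv(T@p["tool_from_camera"]); p["R"]=M[:3,:3];p["t"]=M[:3,3]
np.savez("w3.npz",R=p["R"],t=p["t"],K=p["intrinsics"])
for q in("rail_window","rail_slot"):
  for r in bot.spot_point(q,p): print(q,round(r["conf"],2),np.round(r["xyz"],4),proj(p,r["xyz"]))
E
```

```text
clock: 4.55
position: [0.5324, 0.1188, 0.1655]
tool_rot: [-3.142, -0.001, 0.01]
force: [1.8, -0.9, -1.7]
grip_width: 0.0231
finger_force: 60.6
clock: 4.85
position: [0.5332, 0.0794, 0.1654]
tool_rot: [-3.141, -0.001, 0.007]
force: [-1.4, 1.3, -1.9]
grip_width: 0.023
finger_force: 60.7
[0.53322094 0.07943561 0.16539455] [-3.14139800e+00 -7.30167978e-04  6.95881361e-03] 4.85 [-1.35762716  1.34728228 -1.86791071]
rail_window 0.85 [0.5347 0.0587 0.0327] [366. 254.]
```

View pics/w3.png

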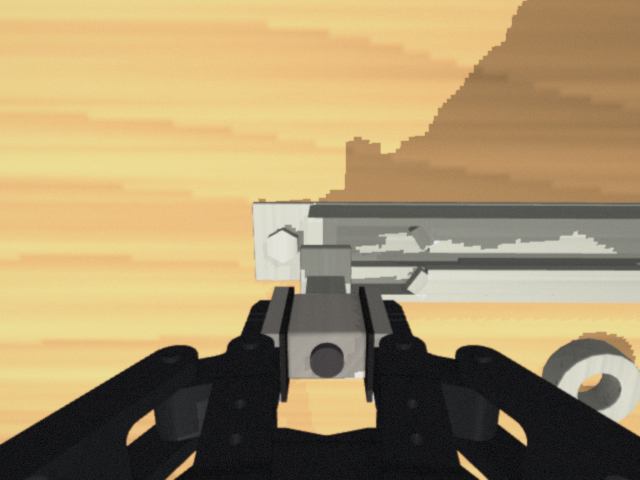

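```bash
python3 - <<'E'
from h import *
w=np.load("w3.npz")
def ray(u,z):
    d=w["R"].T@np.linalg.inv(w["K"])@np.array([*u,1]); C=-w["R"].T@w["t"]; return (C+d*(z-C[2])/d[2])[:2]
for n,u,z in [("near",(600,302),.035),("near",(420,300),.035),("far",(600,217),.035),("far",(330,217),.035),("slotF",(600,258),.035),("slotN",(600,270),.035),("slotF",(450,259),.035),("slotN",(450,270),.035),("winend",(323,230),.035),("footend",(253,240),.0),("tipF",(410,228),.035),("tipN",(405,292),.035),("foottopfar",(301,246),.063),("foottopfarR",(350,246),.063)]: print(n,u,ray(u,z).round(4))
im=cv2.imread("pics/w3.png",0)
print("col560",im[195:310,560].tolist()); print("col470",im[195:310,470].tolist())
print("row225",im[225,300:440].tolist()); print("row288",im[288,385:440].tolist())
E
```

```text
near (600, 302) [ 0.5104 -0.0616]
near (420, 300) [0.5109 0.0307]
far (600, 217) [ 0.5551 -0.0535]
far (330, 217) [0.5542 0.0771]
slotF (600, 258) [ 0.5342 -0.0573]
slotN (600, 270) [ 0.5279 -0.0585]
slotF (450, 259) [0.5331 0.0172]
slotN (450, 270) [0.5273 0.0167]
winend (323, 230) [0.5476 0.0805]
footend (253, 240) [0.5319 0.1211]
tipF (410, 228) [0.5489 0.0381]
tipN (405, 292) [0.5152 0.0386]
foottopfar (301, 246) [0.5481 0.0896]
foottopfarR (350, 246) [0.5483 0.0688]
col560 [140, 140, 138, 139, 140, 140, 136, 119, 100, 120, 119, 91, 84, 84, 84, 84, 82, 83, 84, 82, 84, 82, 89, 105, 135, 138, 138, 137, 138, 136, 137, 136, 134, 136, 137, 138, 142, 136, 141, 140, 154, 180, 201, 197, 198, 203, 202, 206, 205, 207, 206, 207, 207, 206, 207, 205, 204, 193, 157, 129, 125, 124, 116, 89, 78, 78, 78, 74, 79, 76, 79, 84, 83, 85, 102, 155, 204, 211, 211, 209, 210, 212, 215, 213, 212, 209, 203, 204, 204, 204, 208, 206, 207, 206, 208, 207, 207, 209, 206, 207, 206, 209, 209, 208, 208, 207, 209, 208, 200, 199, 200, 200, 200, 201, 200]
col470 [143, 145, 146, 143, 146, 144, 133, 115, 110, 130, 117, 9
[... 764 characters left out ...]
134, 136, 136, 138, 137, 136, 136, 137, 135, 138, 135, 138, 136, 137, 138, 138, 138, 134, 138, 138, 137, 136, 135, 136, 138, 139, 138, 134, 138, 138, 138, 139, 136, 138, 135, 141, 136, 139, 137, 137, 136, 136, 139, 138, 135, 137, 138, 136, 138, 139, 136, 138, 138, 137, 139, 136, 140, 140, 134, 127, 129, 130, 128, 126, 129, 128, 132, 133, 138, 141, 141, 138, 140, 139, 138, 139, 138, 140, 139, 140, 140, 139, 138, 139, 141, 138, 137, 136]
row288 [88, 88, 83, 84, 80, 87, 85, 82, 85, 85, 83, 86, 83, 86, 84, 83, 80, 73, 75, 77, 76, 90, 135, 190, 210, 211, 211, 212, 211, 210, 212, 209, 207, 207, 207, 203, 205, 208, 211, 214, 215, 216, 215, 215, 215, 216, 214, 216, 215, 216, 214, 215, 215, 216, 213]
```

```bash
python3 -m jog '[[[-1,21,5,0,0,0,0],[0,0,15,0,0,0,0],[0,0,6,0,0,0,0],[0,0,3,0,0,0,0],[0,0,0,0,0,0,0]]]' 60
python3 - <<'E'
from h import *
p=bot.grab_frame("side"); save(p,"s4.png",(270,230,390,320),6.5)
E
```

```text
clock: 5.5
position: [0.5321, 0.06, 0.1358]
tool_rot: [-3.141, 0.0, 0.01]
force: [-0.4, 0.5, -0.3]
grip_width: 0.0237
finger_force: 60.7
```

View pics/s4.png

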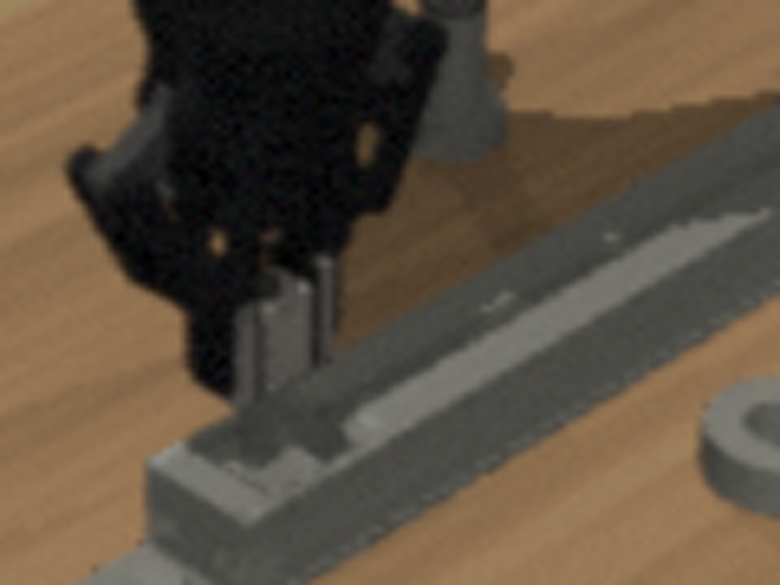

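The foot bottom is at about 28 mm, which is below the rail top at 35 mm. There is no force, and the crop shows the block over the window at (290,380), so the foot is in the window. Next I lower it to the floor.

```bash
python3 -m jog '[[[0,0,5,0,0,0,0],[0,0,1.5,0,0,0,0],[0,0,0,0,0,0,0]]]' 60
python3 -m jog '[[[0,0,1,0,0,0,0],[0,0,0,0,0,0,0],[0,0,0,0,0,0,0]]]' 60
python3 -m jog '[[[0,0,1,0,0,0,0],[0,0,0,0,0,0,0],[0,0,0,0,0,0,0]]]' 60
```

```text
clock: 5.85
position: [0.5321, 0.0592, 0.1292]
tool_rot: [-3.142, 0.0, 0.009]
force: [0.6, -0.1, -1.8]
grip_width: 0.023
finger_force: 60.7
clock: 6.15
position: [0.5322, 0.0591, 0.1284]
tool_rot: [-3.142, -0.0, 0.009]
force: [0.3, -0.1, -1.8]
grip_width: 0.0229
finger_force: 60.7
clock: 6.45
position: [0.5323, 0.0591, 0.1276]
tool_rot: [-3.142, -0.0, 0.009]
force: [-0.1, 0.8, 3.4]
grip_width: 0.0231
finger_force: 61.2
```

```bash
python3 -m jog '[[[0,5,0.7,0,0,0,0],[0,5,0,0,0,0,0],[0,4,0,0,0,0,0]]]' 60
python3 -m jog '[[[0,4,0,0,0,0,0],[0,4,0,0,0,0,0],[0,4,0,0,0,0,0]]]' 60
python3 -m jog '[[[0,4,0,0,0,0,0],[0,4,0,0,0,0,0],[0,4,0,0,0,0,0]]]' 60
```

```text
clock: 6.75
position: [0.5324, 0.0447, 0.1268]
tool_rot: [-3.141, -0.0, 0.009]
force: [0.2, 3.3, 3.6]
grip_width: 0.0229
finger_force: 61.4
clock: 7.05
position: [0.5324, 0.0328, 0.1267]
tool_rot: [-3.142, -0.0, 0.009]
force: [0.5, 2.3, 4.5]
grip_width: 0.023
finger_force: 61.4
clock: 7.35
position: [0.5325, 0.0208, 0.1267]
tool_rot: [-3.142, 0.0, 0.009]
force: [-0.2, 3.5, 3.7]
grip_width: 0.023
finger_force: 61.4
```

```bash
python3 -m jog '[[[0,5,0.7,0,0,0,0],[0,6,0,0,0,0,0],[0,6,0,0,0,0,0],[0,6,0,0,0,0,0],[0,6,0,0,0,0,0]]]' 60
python3 -m jog '[[[0,6,0,0,0,0,0],[0,6,0,0,0,0,0],[0,5,0,0,0,0,0],[0,4,0,0,0,0,0]]]' 60
cat > ok.py <<'E'
from workcell import bot
import sys
o=bot.observe(); f=o["force"]; sys.exit(0 if f[2]>1.5 and abs(f[1])<9 and abs(f[0])<8 else 1)
E
```

```text
clock: 7.85
position: [0.5328, -0.0085, 0.126]
tool_rot: [3.142, 0.0, 0.009]
force: [0.1, 3.8, 4.3]
grip_width: 0.0227
finger_force: 61.4
clock: 8.25
position: [0.5329, -0.0294, 0.126]
tool_rot: [3.142, 0.0, 0.009]
force: [-0.1, 3.9, 4.8]
grip_width: 0.0234
finger_force: 61.4
```

```bash
python3 -m jog '[[[0,1.5,0,0,0,0,0],[0,1.5,0,0,0,0,0]]]' 60 | grep -E 'pos|force' && python3 ok.py && python3 -m jog '[[[0,1.5,0,0,0,0,0],[0,1.5,0,0,0,0,0]]]' 60 | grep -E 'pos|force' && python3 ok.py && python3 -m jog '[[[0,1.5,0,0,0,0,0],[0,1.5,0,0,0,0,0]]]' 60 | grep -E 'pos|force' && python3 ok.py && python3 -m jog '[[[0,1.5,0,0,0,0,0],[0,1.5,0,0,0,0,0]]]' 60 | grep -E 'pos|force' && python3 ok.py && python3 -m jog '[[[0,1.5,0,0,0,0,0],[0,1.5,0,0,0,0,0]]]' 60 | grep -E 'pos|force'
```

```text
position: [0.5329, -0.0319, 0.126]
force: [0.9, 2.5, 4.1]
finger_force: 61.4
position: [0.533, -0.0348, 0.126]
force: [-0.5, 4.1, 4.3]
finger_force: 61.4
position: [0.533, -0.0379, 0.126]
force: [0.2, 3.9, 4.9]
finger_force: 61.4
position: [0.5331, -0.041, 0.126]
force: [-0.1, 3.2, 3.4]
finger_force: 61.4
position: [0.5331, -0.044, 0.126]
force: [-0.2, 3.2, 5.1]
finger_force: 61.4
```

```bash
python3 ok.py && python3 -m jog '[[[0,1.5,0,0,0,0,0],[0,1.5,0,0,0,0,0]]]' 60 | grep -E 'pos|force' && python3 ok.py && python3 -m jog '[[[0,1.5,0,0,0,0,0],[0,1.5,0,0,0,0,0]]]' 60 | grep -E 'pos|force' && python3 ok.py && python3 -m jog '[[[0,1.5,0,0,0,0,0],[0,1.5,0,0,0,0,0]]]' 60 | grep -E 'pos|force' && python3 ok.py && python3 -m jog '[[[0,1.5,0,0,0,0,0],[0,1.5,0,0,0,0,0]]]' 60 | grep -E 'pos|force' && python3 ok.py && python3 -m jog '[[[0,1.5,0,0,0,0,0],[0,1.5,0,0,0,0,0]]]' 60 | grep -E 'pos|force' && python3 ok.py && python3 -m jog '[[[0,1.5,0,0,0,0,0],[0,1.5,0,0,0,0,0]]]' 60 | grep -E 'pos|force'
```

```text
position: [0.5331, -0.047, 0.126]
force: [-0.1, 4.4, 4.9]
finger_force: 61.4
position: [0.5332, -0.05, 0.126]
force: [-0.4, 3.7, 4.9]
finger_force: 61.4
position: [0.5331, -0.053, 0.126]
force: [-0.2, 3.7, 4.8]
finger_force: 61.4
position: [0.5332, -0.056, 0.126]
force: [-0.4, 2.7, 4.8]
finger_force: 61.4
position: [0.5332, -0.059, 0.126]
force: [-1.3, 3.4, 4.5]
finger_force: 61.4
position: [0.5332, -0.062, 0.126]
force: [0.2, 2.7, 5.1]
finger_force: 61.4
```

```bash
python3 ok.py && python3 -m jog '[[[0,1.5,0,0,0,0,0],[0,1.5,0,0,0,0,0]]]' 60 | grep -E 'pos|force' && python3 ok.py && python3 -m jog '[[[0,1.5,0,0,0,0,0],[0,1.5,0,0,0,0,0]]]' 60 | grep -E 'pos|force' && python3 ok.py && python3 -m jog '[[[0,1.5,0,0,0,0,0],[0,1.5,0,0,0,0,0]]]' 60 | grep -E 'pos|force' && python3 ok.py && python3 -m jog '[[[0,1.5,0,0,0,0,0],[0,1.5,0,0,0,0,0]]]' 60 | grep -E 'pos|force' && python3 ok.py && python3 -m jog '[[[0,1.5,0,0,0,0,0],[0,1.5,0,0,0,0,0]]]' 60 | grep -E 'pos|force' && python3 ok.py && python3 -m jog '[[[0,1.5,0,0,0,0,0],[0,1.5,0,0,0,0,0]]]' 60 | grep -E 'pos|force'
```

```text
position: [0.5332, -0.065, 0.126]
force: [0.4, 3.6, 5.2]
finger_force: 61.4
position: [0.5333, -0.068, 0.126]
force: [-0.5, 3.6, 5.0]
finger_force: 61.4
position: [0.5333, -0.071, 0.126]
force: [-0.6, 3.2, 4.1]
finger_force: 61.4
position: [0.5333, -0.074, 0.126]
force: [0.8, 3.4, 4.3]
finger_force: 61.4
position: [0.5334, -0.077, 0.126]
force: [-1.3, 3.2, 4.4]
finger_force: 61.4
position: [0.5334, -0.08, 0.126]
force: [-0.2, 3.5, 4.3]
finger_force: 61.4
```

```bash
python3 ok.py && python3 -m jog '[[[0,1.5,0,0,0,0,0],[0,1.5,0,0,0,0,0]]]' 60 | grep -E 'pos|force' && python3 ok.py && python3 -m jog '[[[0,1.5,0,0,0,0,0],[0,1.5,0,0,0,0,0]]]' 60 | grep -E 'pos|force' && python3 ok.py && python3 -m jog '[[[0,1.5,0,0,0,0,0],[0,1.5,0,0,0,0,0]]]' 60 | grep -E 'pos|force' && python3 ok.py && python3 -m jog '[[[0,1.5,0,0,0,0,0],[0,1.5,0,0,0,0,0]]]' 60 | grep -E 'pos|force' && python3 ok.py && python3 -m jog '[[[0,1.5,0,0,0,0,0],[0,1.5,0,0,0,0,0]]]' 60 | grep -E 'pos|force' && python3 ok.py && python3 -m jog '[[[0,1.5,0,0,0,0,0],[0,1.5,0,0,0,0,0]]]' 60 | grep -E 'pos|force'
```

```text
position: [0.5334, -0.083, 0.126]
force: [0.8, 3.3, 3.8]
finger_force: 61.4
position: [0.5334, -0.086, 0.126]
force: [-0.1, 2.9, 5.0]
finger_force: 61.5
position: [0.5335, -0.089, 0.126]
force: [0.3, 3.0, 4.4]
finger_force: 61.5
position: [0.5335, -0.092, 0.126]
force: [0.3, 2.8, 4.5]
finger_force: 61.5
position: [0.5335, -0.095, 0.126]
force: [0.8, 3.1, 4.1]
finger_force: 61.5
position: [0.5335, -0.098, 0.126]
force: [0.3, 3.1, 4.6]
finger_force: 61.5
```

```bash
python3 ok.py && python3 -m jog '[[[0,1.5,0,0,0,0,0],[0,1.5,0,0,0,0,0]]]' 60 | grep -E 'pos|force' && python3 ok.py && python3 -m jog '[[[0,1.5,0,0,0,0,0],[0,1.5,0,0,0,0,0]]]' 60 | grep -E 'pos|force' && python3 ok.py && python3 -m jog '[[[0,1.5,0,0,0,0,0],[0,1.5,0,0,0,0,0]]]' 60 | grep -E 'pos|force' && python3 ok.py && python3 -m jog '[[[0,1.5,0,0,0,0,0],[0,1.5,0,0,0,0,0]]]' 60 | grep -E 'pos|force' && python3 ok.py && python3 -m jog '[[[0,1.5,0,0,0,0,0],[0,1.5,0,0,0,0,0]]]' 60 | grep -E 'pos|force' && python3 ok.py && python3 -m jog '[[[0,1.5,0,0,0,0,0],[0,1.5,0,0,0,0,0]]]' 60 | grep -E 'pos|force'
```

```text
position: [0.5335, -0.101, 0.126]
force: [0.1, 3.1, 3.7]
finger_force: 61.5
position: [0.5334, -0.1043, 0.1258]
force: [0.1, -0.1, -0.9]
finger_force: 62.3
```

Fz dropped from 4.5 to -0.9 N and Fy fell to zero, so the foot has dropped in at y ≈ -0.104. Next I lower it straight down.

```bash
python3 -m jog '[[[0,0.7,1.5,0,0,0,0],[0,0,1.5,0,0,0,0]]]' 60
python3 -c "
from workcell import bot;import sys
f=bot.observe()['force'];sys.exit(0 if max(abs(f))<6 else 1)" && python3 -m jog '[[[0,0,1,0,0,0,0],[0,0,1,0,0,0,0],[0,0,0,0,0,0,0]]]' 60
```

```text
clock: 13.45
position: [0.5333, -0.1051, 0.1227]
tool_rot: [3.141, 0.001, 0.008]
force: [0.5, 0.7, -0.9]
grip_width: 0.0231
finger_force: 62.3
clock: 13.75
position: [0.5335, -0.1045, 0.1208]
tool_rot: [-3.142, 0.0, 0.009]
force: [0.3, 0.3, -1.4]
grip_width: 0.0233
finger_force: 62.3
```

```bash
python3 -m jog '[[[0,0,1,0,0,0,0],[0,0,1,0,0,0,0],[0,0,0,0,0,0,0]]]' 60
python3 -m jog '[[[0,0,1,0,0,0,0],[0,0,0,0,0,0,0],[0,0,0,0,0,0,0]]]' 60
```

```text
clock: 14.05
position: [0.5337, -0.1045, 0.119]
tool_rot: [-3.142, -0.0, 0.009]
force: [-1.9, 0.5, 3.0]
grip_width: 0.023
finger_force: 63.0
clock: 14.35
position: [0.5337, -0.1045, 0.1181]
tool_rot: [-3.142, -0.0, 0.009]
force: [-2.0, 0.9, 3.6]
grip_width: 0.0229
finger_force: 63.1
```

```bash
python3 -m jog '[[[0,0,-1.5,0,0,0,0],[0,0,0,0,0,0,0],[0,0,0,0,0,0,0.35],[0,0,0,0,0,0,0.45],[0,0,0,0,0,0,0.6]]]' 20
python3 -m jog '[[[0,0,0,0,0,0,0.6],[0,0,0,0,0,0,0.6]]]'
```

```text
clock: 14.85
position: [0.5335, -0.1046, 0.1194]
tool_rot: [-3.142, 0.0, 0.009]
force: [-0.2, -0.5, 0.4]
grip_width: 0.0508
finger_force: 0.0
clock: 15.05
position: [0.5336, -0.1046, 0.1194]
tool_rot: [-3.142, 0.0, 0.009]
force: [0.4, 0.6, 0.8]
grip_width: 0.0515
finger_force: 0.0
```

```bash
python3 -m jog '[[[0,0,-15,0,0,0,0.6],[0,0,-40,0,0,0,0.6],[0,0,-45,0,0,0,0.6],[0,0,-40,0,0,0,0.6],[-40,0,0,0,0,0,0.6]]]'
python3 -m jog '[[[-45,0,0,0,0,0,0.6],[-30,0,0,0,0,0,0.6],[0,0,0,0,0,0,0.6]]]'
python3 - <<'E'
from h import *
p=bot.grab_frame("scene"); save(p,"s5.png",(220,180,420,330),4)
for r in bot.spot_point("stop",p): print(round(r["conf"],2),np.round(r["xyz"],4),proj(p,r["xyz"]))
E
```

```text
clock: 15.55
position: [0.4979, -0.1046, 0.2641]
tool_rot: [3.141, -0.01, 0.009]
force: [0.3, 0.0, -1.1]
grip_width: 0.0509
finger_force: 0.0
clock: 15.85
position: [0.4153, -0.106, 0.2597]
tool_rot: [3.141, 0.001, 0.008]
force: [0.7, 1.0, -0.3]
grip_width: 0.0513
finger_force: 0.0
0.58 [0.6192 0.3087 0.0008] [479. 224.]
0.58 [0.5354 0.0595 0.0345] [373. 226.]
0.48 [ 0.5307 -0.1038  0.0098] [307. 259.]
```

View pics/s5.png

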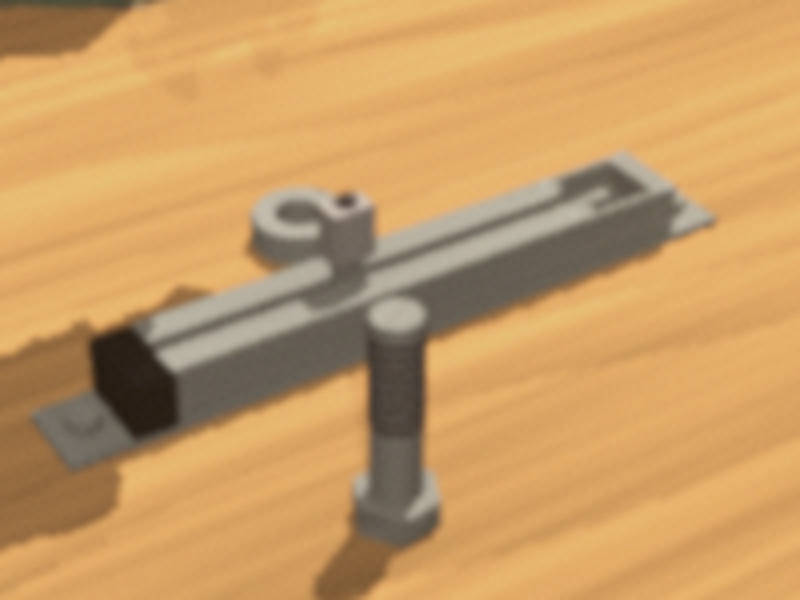

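The crop shows the stop upright in the slot at about (350,230). The network puts its origin at (0.531, -0.104, 0.010), which fits the 12 mm notch floor. The bolt and nut are untouched and the gripper is clear.

```bash
python3 -c "
from workcell import bot
print(bot.job_done())"
```

```text
the job is handed in; nothing more can be done
None
```

The stop stands upright in the index notch at about y = -0.105 m (world), fully home and released; the job was handed in at about 16 s with no measured contact force above about 7 N.

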